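# Scan the jar's shelf card

## Task

Take the bar-code scanner off its rest and point its window at the shelf card on the tray that holds the wide jar: square to the card, aimed at the middle of it and about 100 mm away. Hold it steady there for at least 1.5 seconds, then lay the scanner gently back in its rest, pointing the way it was, and let go. Keep the scanner from touching the trays and goods, and do not disturb the goods.

Things in the scene. Friction and masses are not known exactly. Their poses are not given: they have to be found in the camera images.
- scanner: Hand scanner, 205 mm long, 0.2 kg, lying in the rest. Origin: centre of its straight black handle, where it is gripped from above; x runs along the handle to the head, z up. Handle: bar 140 mm long (x -70 to +70 mm), 34 mm wide (y), 28 mm high. The grey head, 66 mm wide, spans x +61 to +135 mm, z -41 to +33 mm; its window looks forward and 45 degrees down.
- scan_window: The scanner's glass window, 52 x 30 mm, rigid part of the scanner. Origin: centre of the glass, 119 mm ahead (+x) of the handle's centre and 25 mm below it. Its z axis is the line of sight, out of the glass: in the scanner's frame (0.707, 0, -0.707), forward and 45 degrees down. y is level, across the scanner.
- cradle: Bare metal scanner rest, fixed: base 170 x 100 x 12 mm with two U-shaped supports, open at the top. Origin on the counter; x is the way the scanner's head points, z up. The handle's centre belongs 75 mm straight above the origin. Supports: 16 mm thick, at x +42 and -55 mm, carrying the handle at height 61 mm, cheeks 46 mm apart inside, up to 77 mm; between them is free room for fingers.
- jar_card: White shelf card with a bar code, 90 mm wide, 55 mm along its slope, on the front of the jar's tray, part of the tray. Origin: centre of the printed face. z is the outward normal of the face, which looks to the tray's front and 45 degrees upward; y runs along the long side, level; x runs up the slope, away from the tray's front.
- bottle_card: White shelf card with a bar code, 90 mm wide, 55 mm along its slope, on the front of the bottle's tray, part of the tray. Origin: centre of the printed face. z is the outward normal of the face, which looks to the tray's front and 45 degrees upward; y runs along the long side, level; x runs up the slope, away from the tray's front.
- carton_card: White shelf card with a bar code, 90 mm wide, 55 mm along its slope, on the front of the carton's tray, part of the tray. Origin: centre of the printed face. z is the outward normal of the face, which looks to the tray's front and 45 degrees upward; y runs along the long side, level; x runs up the slope, away from the tray's front.
- jar_tray: Open cardboard tray standing fixed on the counter, 130 mm deep (x), 120 mm wide (y), 50 mm high, walls and floor 5 mm, with the card on its front, which faces its own -x. Origin: on the counter, straight below the card's centre (which is 45 mm up); z up. The tray proper reaches from x +23 to +153 mm. It holds only the jar.
- bottle_tray: Open cardboard tray standing fixed on the counter, 130 mm deep (x), 120 mm wide (y), 50 mm high, walls and floor 5 mm, with the card on its front, which faces its own -x. Origin: on the counter, straight below the card's centre (which is 45 mm up); z up. The tray proper reaches from x +23 to +153 mm. It holds only the bottle.
- carton_tray: Open cardboard tray standing fixed on the counter, 130 mm deep (x), 120 mm wide (y), 50 mm high, walls and floor 5 mm, with the card on its front, which faces its own -x. Origin: on the counter, straight below the card's centre (which is 45 mm up); z up. The tray proper reaches from x +23 to +153 mm. It holds only the carton.
- jar: Wide, squat jar with a red lid, 92 mm across and 120 mm tall, loose in its tray; origin at the centre of its underside.
- bottle: Narrow, tall bottle, 68 mm across and 210 mm tall, with a red cap, loose in its tray; origin at the centre of its underside.
- carton: Upright box of 70 x 90 mm, 150 mm tall, loose in its tray; origin at the centre of its underside.
There are look-alikes about, which are no part of the job. Leave any blue or green look-alike of the bottle alone.

How it is judged (in metres and radians):
On the way:
1. the scanner's window looks at the jar's card: line of sight within 15 to 20 mm of the card's middle, 60 to 150 mm away, within 20 degrees of square, held steady for 1 s (x of jar_card in the frame of scan_window between -0.015 and 0.015 m and y of jar_card in the frame of scan_window between -0.02 and 0.02 m and z of jar_card in the frame of scan_window between 0.06 and 0.15 m and z of scan_window in the frame of jar_card above 0.05 m and angle between the z axis of scan_window and the z axis of jar_card, either way round below 0.35 rad and linear speed of scan_window below 0.03 m/s and angular speed of scan_window below 0.2 rad/s), for 1 s.
At the end, for the whole second after the job is handed in: The scanner lies at rest in its rest, head the way it was: handle centre within 15 mm along, 9 mm across and 5 mm in height of its place, within 0.12 rad of level and 0.15 rad of the rest's direction; jar, bottle and carton stand upright within 25 mm of where they were (x of scanner in the frame of cradle between -0.015 and 0.015 m and y of scanner in the frame of cradle between -0.009 and 0.009 m and z of scanner in the frame of cradle between 0.07 and 0.08 m and angle between the x axis of scanner and the x axis of cradle, either way round below 0.15 rad and angle between the z axis of scanner and the z axis of cradle, either way round below 0.12 rad and x of scan_window in the frame of cradle above 0.08 m and z of scan_window in the frame of cradle below 0.08 m and linear speed of scanner below 0.02 m/s and distance of each of jar, bottle, carton from where it was at the start of the episode below 0.025 m and angle between each of jar, bottle, carton's own z axis and vertical below 0.2 rad); the robot touches nothing.
It fails at once if the goods were disturbed: jar, bottle or carton moved over 30 mm or tipped (distance of any of jar, bottle, carton from where it was at the start of the episode above 0.03 m or angle between any of jar, bottle, carton's own z axis and vertical above 0.3 rad).
It fails at once if the scanner struck a tray, its card or the goods (contact force between scanner and jar_tray above 1 N or contact force between scanner and jar above 1 N or contact force between scanner and bottle_tray above 1 N or contact force between scanner and bottle above 1 N or contact force between scanner and carton_tray above 1 N or contact force between scanner and carton above 1 N).
It fails at once if the scanner was dropped instead of being laid down (contact force between the fingers and scanner below 0.05 N and linear speed of scanner above 0.45 m/s).
It also fails if it takes over 58 s, if anything falls off the work surface, if the arm or the gripper's body presses on something with over 40 N, if the wrist force passes 120 N, or if a joint passes its speed limit or range.

## Robot

A 6-joint arm with a two-finger parallel gripper is mounted at the origin on the work surface. World frame = base frame: x ahead of the robot, y to its left, z up, the work surface at z = 0. Lengths are in mm, angles in rad, forces in N, time in s.
With the tool pointing down it reaches from about 300 to 750 mm from the base axis. Payload 8.5 kg.
Tool frame: the origin (TCP) lies at the very end of the fingers, on their centre line; the grasp point (between the pads) lies 19 mm behind it; z points along the fingers, y is the direction in which the jaws open and shut (so a half turn about z gives the same grasp; the last joint's range is limited). The gripper opens to 88 mm and grips with 3 to 60 N. Pads are 18 mm wide; open, the fingers measure 123 mm over their backs; the gripper's body (75 mm by 187 mm) begins 45 mm behind the grasp point.
Start: joints at [1.076, 0.381, 1.297, -0, 1.464, -0.215], TCP at [151.882, 528.595, 238.748] pointing down, gripper open.
Joint ranges: [-3.11, 3.11], [-0.89, 2.33], [0.22, 2.48], [-1.42, 4.56], [0.17, 2.85], [-2.88, 2.88]. Speed limits (rad/s): [2.39, 2.39, 3.14, 3.14, 3.14, 3.14].

## Interface

Orientations are given as [roll, pitch, yaw] about the fixed x, y, z axes, in that order (R = Rz(yaw) Ry(pitch) Rx(roll)).
In Python, from station import robot gives the robot as it stands.
- The arm moves only by the tool move_arm, never from a script. Its arguments are lists of equal length, an entry for each row: "delta_pos": the shift along the tool's x, y, z in cm, a list of three; "turn": the turn about the tool's z in rad; "fingers": the opening, from 0 (shut) to 1 (fully open). A call has 1 to 10 rows; each row shifts and turns the pose as measured when the row begins, along the tool's axes as they then stand; what a row does not reach is not made up. A row lasts 1/12 s, in which the tool goes at most 41.7 mm and 7.16 degrees, less where a joint would pass 70% of its speed; a pose out of reach is approached as far as the arm can. A call with a gripper value outside its range is refused whole. The fingers move at their own pace and stop on an object; the grip force is fixed at half the most. Time passes only in rows, so rows that do not move let the fingers close. It gives the time, the measured TCP pose, the force and the opening at its end, in the units of the state.
- robot.sense(): the state, without advancing time (a new reading comes with each control period).
- robot.get_image(name): name is "scene" or "side" or "wrist"; returns a dict with "img" (420x560x3 uint8, blue, green, red), "range_z" (420x560 float32, mm along the optical axis (not along the pixel's ray), 0 where there is no reading), "intrinsics" (3x3 intrinsics, pixels), "world_to_cam" (4x4, takes a point from world to camera coordinates); the wrist camera has in their place "mount" (4x4, takes a point from camera to tool coordinates, whose origin is the TCP and whose axes are the flange's). Camera axes: x right, y up, looking along -z (the intrinsics and any distortion apply to the point x, -y, -z); pixel columns grow to the right and rows downward; lengths in mm; the calibration is good to about 2 mm. A picture is of the moment at which its call begins: read the wrist's pose just before it.
- robot.job_done(): hands the job in, once; it reports no verdict.
Trained networks look in the newest picture that a camera, given by its name, has taken for a name from the list of things; names that differ only in an ending like _2 or _b are one class to them, and where a whole thing is asked for, a point or a joint stands for the part that bears it (a point fixed in the world has none). Each returns a list of dicts, best first, with "score" (0 to 1); they miss things now and then, are a little off and sometimes report something else, mostly with a low value. They report only what shows in the picture. A call takes as long as a camera call. They do not tell look-alikes from the thing itself.
- robot.search_frame(camera, name): "bbox" ([centre column, centre row, width, height] in pixels, round what is visible of it).
- robot.spot_point(camera, name): "centre" ([column, row] in pixels: a listed point, or the origin of a listed thing).
The state is a dict: "time_s": time; "joints": joint angles; "dq": joint speeds; "effort": joint torques, N m; "ee_pos": TCP position; "ee_rot": TCP orientation; "contact_force": force on the tool from outside, world axes, zero at the start; "moment": the same for the moment, N m; "gripper_width": finger opening in mm.
Only numpy, scipy, OpenCV 4.12 (cv2) and the standard library are available. Lean on these libraries where they do the work, as an engineer would, in place of code of your own. Each camera call takes 0.05 s, during which the arm holds its last target.

## Working session

There is one attempt and no reset: what is moved stays moved. The work goes in short steps, Python scripts to look and compute and a tool call to move; the robot and the scene stay as the last step left them, time stands still between calls to the robot, and variables do not carry over. Pictures are saved under pics/ and viewed, and the job is handed in when it is done.

Besides the shell and the picture viewer there is one more tool, called after "Request:" as name(argument=value, ...) on one line, values as JSON. move_arm: Moves the arm, as the interface text tells. Its arguments: {"type":"object","properties":{"delta_pos":{"type":"array"},"turn":{"type":"array"},"fingers":{"type":"array"}},"required":["delta_pos","turn","fingers"]}

```bash
mkdir -p pics
python3 - <<'E'
from station import robot
import cv2,numpy as np,pickle
s=robot.sense();print({k:np.round(v,3).tolist() for k,v in s.items()})
for n in["scene","side"]:
    d=robot.get_image(n);pickle.dump(d,open(n+'.pkl','wb'));cv2.imwrite(f'pics/{n}0.png',d['img'])
    print(n,d['intrinsics'].tolist() if hasattr(d['intrinsics'],'tolist') else d['intrinsics'],np.round(d['world_to_cam'],3).tolist(), d.keys())
    for t in["scanner","cradle","jar","jar_card","jar_tray","bottle","carton"]:
        print(t,[(np.round(o['bbox']).tolist(),round(o['score'],2)) for o in robot.search_frame(n,t)])
E
```

```text
{'time_s': 0.0, 'joints': [1.076, 0.381, 1.298, -0.0, 1.464, -0.215], 'dq': [-0.001, -0.0, 0.001, -0.0, -0.001, -0.001], 'effort': [0.0, -43.793, -22.456, 0.071, 0.035, -0.0], 'ee_pos': [151.764, 528.359, 238.15], 'ee_rot': [-3.14, -0.0, 2.862], 'contact_force': [-0.47, 0.449, 0.047], 'moment': [0.018, -0.036, -0.012], 'gripper_width': 88.018}
scene [[417.38884770609815, 0.0, 287.52645264735037], [0.0, 417.38884770609815, 211.4128622789102], [0.0, 0.0, 1.0]] [[0.873, 0.487, 0.02, -530.274], [-0.322, 0.545, 0.774, 122.769], [0.367, -0.682, 0.632, -1409.298], [0.0, 0.0, 0.0, 1.0]] dict_keys(['img', 'range_z', 'intrinsics', 'world_to_cam'])
scanner [([159.0, 304.0, 82.0, 57.0], 0.85)]
cradle [([143.0, 308.0, 66.0, 66.0], 0.74)]
jar [([338.0, 209.0, 37.0, 48.0], 0.82)]
jar_card [([309.0, 208.0, 22.0, 29.0], 0.81)]
jar_tray [([331.0, 221.0, 63.0, 48.0], 0.95), ([292.0, 288.0, 74.0, 61.0], 0.45)]
bottle [([346.0, 140.0, 18.0, 61.0], 0.85), ([364.0, 162.0, 22.0, 57.0], 0.77), ([317.0, 139.0, 22.0, 64.0], 0.7), ([381.0, 145.0, 16.0, 61.0], 0.57), ([342.0, 175.0, 25.0, 18.0], 0.42)]
carton [([298.0, 262.0, 48.0, 72.0], 0.78)]
side [[421.4586434587861, 0.0, 276.345467416036], [0.0, 421.4586434587861, 211.63664493549345], [0.0, 0.0, 1.0]] [[0.992, -0.123, -0.002, -589.273], [0.086, 0.676, 0.732, -89.678], [-0.089, -0.726, 0.681, -1164.625], [0.0, 0.0, 0.0, 1.0]] dict_keys(['img', 'range_z', 'intrinsics', 'world_to_cam'])
scanner [([255.0, 329.0, 96.0, 44.0], 0.8), ([334.0, 236.0, 36.0, 60.0], 0.3)]
cradle []
jar [([310.0, 179.0, 34.0, 36.0], 0.83)]
jar_card [([283.0, 194.0, 21.0, 26.0], 0.92), ([305.0, 196.0, 62.0, 38.0], 0.61)]
jar_tray [([305.0, 196.0, 63.0, 39.0], 0.96)]
bottle [([289.0, 110.0, 20.0, 54.0], 0.71), ([237.0, 127.0, 25.0, 58.0], 0.65), ([302.0, 130.0, 21.0, 56.0], 0.64), ([261.0, 116.0, 21.0, 60.0], 0.58)]
carton [([332.0, 236.0, 36.0, 57.0], 0.85)]
```

View pics/scene0.png

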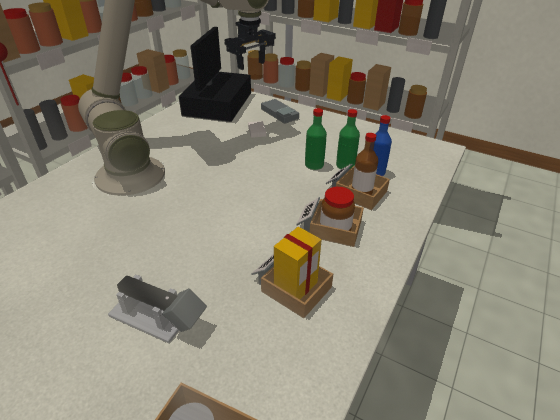

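View pics/side0.png

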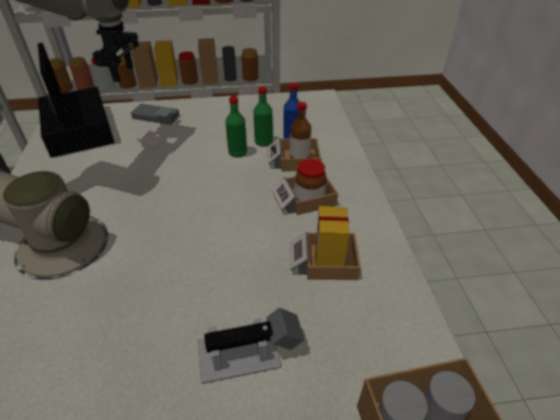

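Scene view: the scanner lies in its rest at (159,304). The jar, with its wide red lid, is at (338,209), its tray at (331,221) and its card at (309,208). The carton is at (298,262), the brown bottle at (366,165), and the green and blue bottles are decoys. The side view agrees: scanner (255,329), jar (310,179), jar card (284,194).

```bash
cat > h.py <<'E'
import numpy as np,cv2,pickle
def cloud(d,T=None):
    K=np.array(d['intrinsics']);z=d['range_z'];h,w=z.shape
    u,v=np.meshgrid(np.arange(w),np.arange(h))
    P=np.stack([(u-K[0,2])/K[0,0]*z,-(v-K[1,2])/K[1,1]*z,-z,np.ones_like(z)],-1)
    M=np.linalg.inv(d['world_to_cam']) if T is None else T
    W=(P@M.T)[...,:3]; W[z<=0]=np.nan
    return W
def proj(d,p):
    K=np.array(d['intrinsics']);c=d['world_to_cam']@np.append(p,1)
    return K[0,0]*c[0]/-c[2]+K[0,2], -K[1,1]*c[1]/-c[2]+K[1,2]
E
python3 - <<'E'
from h import *
for n,pts in dict(scene=dict(jar=(338,195),jc=(308,208),cart=(298,240),cc=(266,262),bot=(366,165),bc=(341,174),handle=(145,292),head=(185,308),base=(128,170),counter=(250,200),corner=(180,400)),
  side=dict(jar=(310,168),jc=(284,194),cart=(333,215),cc=(299,253),bot=(301,125),bc=(276,152),handle=(240,337),head=(285,328),counter=(150,250))).items():
    d=pickle.load(open(n+'.pkl','rb'));W=cloud(d)
    print(n,{k:np.round(W[v,u]).tolist() for k,(u,v) in pts.items()})
    m=(W[...,2]>-30)&(W[...,2]<400)&(W[...,0]>0)&(W[...,0]<1000)&(abs(W[...,1])<900)
    # upsampled crops
    c={'scene':(70,250,200,110),'side':(180,280,150,110)}[n]
    x,y,w,h=c;cv2.imwrite(f'pics/{n}_sc.png',cv2.resize(d['img'][y:y+h,x:x+w],None,fx=4,fy=4,interpolation=cv2.INTER_CUBIC))
    c={'scene':(240,130,170,130),'side':(220,90,150,140)}[n]
    x,y,w,h=c;cv2.imwrite(f'pics/{n}_jc.png',cv2.resize(d['img'][y:y+h,x:x+w],None,fx=4,fy=4,interpolation=cv2.INTER_CUBIC))
E
```

```text
scene {'jar': [708.0, 98.0, 125.0], 'jc': [622.0, 95.0, 46.0], 'cart': [712.0, -144.0, 155.0], 'cc': [626.0, -146.0, 39.0], 'bot': [723.0, 268.0, 132.0], 'bc': [643.0, 282.0, 64.0], 'handle': [470.0, -396.0, 88.0], 'head': [575.0, -387.0, 91.0], 'base': [67.0, -55.0, 74.0], 'counter': [419.0, 93.0, -3.0], 'corner': [693.0, -543.0, 85.0]}
side {'jar': [703.0, 94.0, 125.0], 'jc': [626.0, 77.0, 49.0], 'cart': [716.0, -136.0, 153.0], 'cc': [633.0, -155.0, 48.0], 'bot': [707.0, 282.0, 153.0], 'bc': [629.0, 289.0, 52.0], 'handle': [470.0, -400.0, 89.0], 'head': [562.0, -399.0, 104.0], 'counter': [241.0, -53.0, 1.0]}
```

View pics/scene_sc.png

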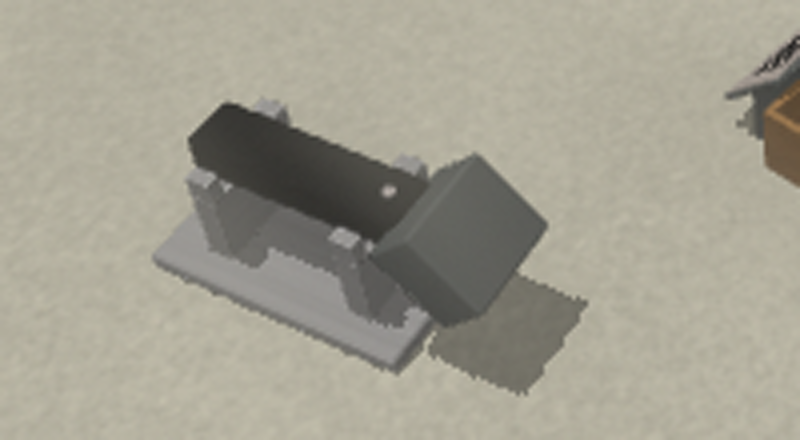

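View pics/side_jc.png

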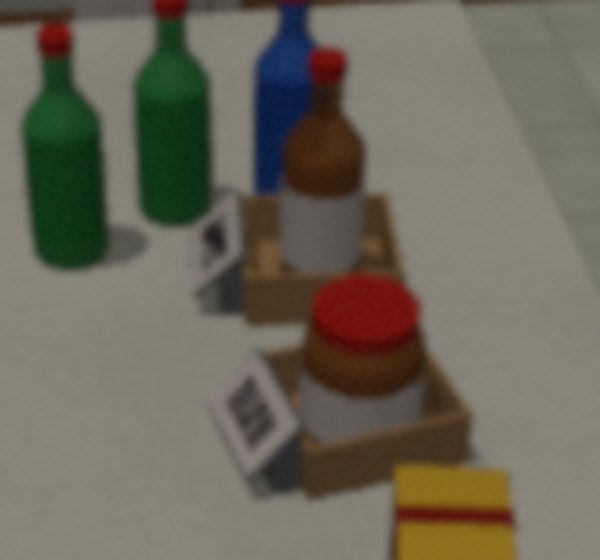

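Run:
```python
from h import *
A=[]
for n in('scene','side'):
    d=pickle.load(open(n+'.pkl','rb'));W=cloud(d);I=d['img']
    hsv=cv2.cvtColor(I,cv2.COLOR_BGR2HSV)
    def box(x0,x1,y0,y1,z0,z1): return (W[...,0]>x0)&(W[...,0]<x1)&(W[...,1]>y0)&(W[...,1]<y1)&(W[...,2]>z0)&(W[...,2]<z1)
    # handle top dark
    m=box(380,660,-500,-300,72,125)
    P=W[m];V=hsv[...,2][m]
    dk=V<70
    H=P[dk&(P[:,2]<95)&(P[:,2]>82)]
    c=H.mean(0);u,s,vt=np.linalg.svd(H[:,:2]-c[:2],full_matrices=False)
    t=(H[:,:2]-c[:2])@vt[0];w=(H[:,:2]-c[:2])@vt[1]
    print(n,'handle',len(H),c.round(1),'yaw',np.degrees(np.arctan2(*(vt[0][::-1]))).round(1),'ext',np.percentile(t,[1,99]).round(),np.percentile(w,[1,99]).round(),np.median(H[:,2]))
    # jar lid
    red=((hsv[...,0]<8)|(hsv[...,0]>172))&(hsv[...,1]>150)
    L=W[red&box(640,800,30,180,112,135)];print('lid',len(L),np.nanmin(L,0).round(),np.nanmax(L,0).round(),L.mean(0).round(1))
    # card: points in region
    m=box(590,655,20,160,15,80)
    Cc=W[m];
    print('card',len(Cc),np.percentile(Cc,[2,50,98],axis=0).round().tolist())
    # tray rim
    R=W[box(600,830,0,200,42,58)];print('rim',len(R),np.percentile(R,[1,99],axis=0).round().tolist())
```

```text
scene handle 590 [ 457.8 -395.8   88.1] yaw -1.0 ext [-56.  75.] [-18.  16.] 88.3697549079975
lid 489 [671.  60. 112.] [749. 141. 129.] [712.3  94.7 123.1]
card 411 [[603.0, 40.0, 18.0], [639.0, 81.0, 44.0], [654.0, 146.0, 65.0]]
rim 537 [[617.0, 34.0, 42.0], [782.0, 172.0, 58.0]]
side handle 1365 [ 488.6 -393.4   89.4] yaw -176.7 ext [-97.  88.] [-31.  25.] 89.84951800662759
lid 439 [669.  60. 112.] [742. 142. 131.] [705.1  93.8 124.7]
card 523 [[600.0, 39.0, 22.0], [629.0, 77.0, 45.0], [653.0, 149.0, 67.0]]
rim 534 [[614.0, 34.0, 42.0], [781.0, 153.0, 57.0]]
```

```bash
cat >> h.py <<'E'
from scipy.spatial.transform import Rotation as Ro
def plan(p,rot,tgt,yaw=None):
    """print total tool-axis shift in cm and turn"""
    R=Ro.from_euler('xyz',rot).as_matrix()
    d=R.T@(np.array(tgt)-p)/10
    s=f'shift cm {d.round(2)} rows>={np.linalg.norm(d)/4.17:.1f}'
    if yaw is not None:
        t=-(yaw-rot[2]); t=(t+np.pi)%(2*np.pi)-np.pi
        s+=f' turn {t:.3f}'
    print(s)
def wrist(robot,name):
    s=robot.sense();d=robot.get_image('wrist')
    T=np.eye(4);T[:3,:3]=Ro.from_euler('xyz',s['ee_rot']).as_matrix();T[:3,3]=s['ee_pos']
    d['T']=T@d['mount'];d['world_to_cam']=np.linalg.inv(d['T'])
    pickle.dump(d,open(name+'.pkl','wb'));cv2.imwrite(f'pics/{name}.png',d['img'])
    return d
E
python3 - <<'E'
from h import *
from station import robot
d=wrist(robot,'w0');print(d['mount'].round(3).tolist(),d['intrinsics'])
s=robot.sense();plan(s['ee_pos'],s['ee_rot'],[520,90,380])
E
```

```text
[[-0.001, 0.959, 0.284, 72.524], [1.0, 0.002, -0.001, 0.784], [-0.001, 0.284, -0.959, -145.048], [0.0, 0.0, 0.0, 1.0]] [[317.28467906   0.         278.86400193]
 [  0.         317.28467906 214.13675332]
 [  0.           0.           1.        ]]
shift cm [-47.49 -31.99 -14.12] rows>=14.1
```

View pics/w0.png

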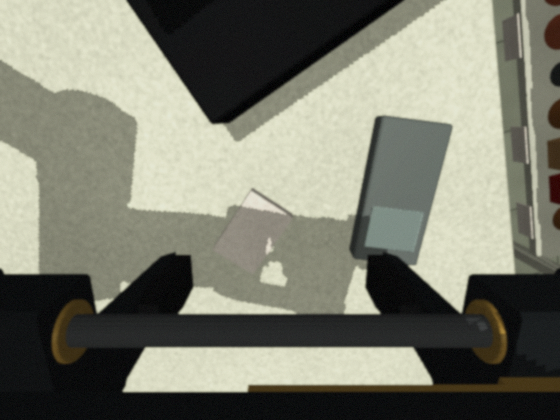

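The wrist camera sits on the tool's +x side, so I'll use tool yaw ≈ 0. First I move near the jar card, then turn.

Request:
move_arm(delta_pos=[[-2.5,-1.7,-1.5],[-3.2,-2.1,-1.2],[-3.2,-2.1,-1.2],[-3.2,-2.1,-1.2],[-3.2,-2.1,-1.2],[-3.2,-2.1,-1.2],[-3.2,-2.1,-1.2],[-3.2,-2.1,-1.2],[-3.2,-2.1,-1.2],[-3.2,-2.1,-1.2]], turn=[0,0,0,0,0,0,0,0,0,0], fingers=[1,1,1,1,1,1,1,1,1,1])

```text
time_s: 1.68
ee_pos: [400.1, 236.9, 364.5]
ee_rot: [-3.138, -0.001, 2.874]
contact_force: [1.2, -0.1, 0.5]
gripper_width: 87.5
```

Request:
move_arm(delta_pos=[[-3.2,-2.1,0],[-3.2,-2.1,0],[-3.2,-2.1,0],[-3.2,-2.1,0],[-3.2,-2.1,0],[0,0,0],[0,0,0],[0,0,0],[0,0,0],[0,0,0]], turn=[0,0,0,0,0,0.12,0.12,0.12,0.12,0.12], fingers=[1,1,1,1,1,1,1,1,1,1])

```text
time_s: 2.52
ee_pos: [536.9, 75.9, 366.3]
ee_rot: [3.141, 0.003, 2.249]
contact_force: [0.5, 0.1, 0.1]
gripper_width: 88.3
```

Request:
move_arm(delta_pos=[[0,0,0],[0,0,0],[0,0,0],[0,0,0],[0,0,0],[0,0,0],[0,0,0],[0,0,0],[0,0,0],[0,0,0]], turn=[0.12,0.12,0.12,0.12,0.12,0.12,0.12,0.12,0.12,0.12], fingers=[1,1,1,1,1,1,1,1,1,1])

```text
time_s: 3.35
ee_pos: [536.8, 75.6, 366.0]
ee_rot: [3.139, 0.001, 0.999]
contact_force: [0.6, 0.5, -1.0]
gripper_width: 88.3
```

Request:
move_arm(delta_pos=[[0,0,0],[0,0,0],[0,0,0],[0,0,0],[0,0,0],[0,0,0],[0,0,0],[0,0,0],[0,0,0]], turn=[0.12,0.12,0.12,0.12,0.12,0.12,0.12,0.12,0.0], fingers=[1,1,1,1,1,1,1,1,1])

```text
time_s: 4.1
ee_pos: [536.5, 75.6, 365.9]
ee_rot: [3.139, -0.001, -0.005]
contact_force: [-0.4, -0.6, 0.3]
gripper_width: 88.4
```

Run:
```python
from h import *
from station import robot
d=wrist(robot,'w1')
for t in["jar_card","jar","bottle_card"]:
    print(t,[(np.round(o['centre']).tolist(),round(o['score'],2)) for o in robot.spot_point('wrist',t)])
```

```text
jar_card [([270.0, 108.0], 0.8)]
jar [([261.0, 46.0], 0.75)]
bottle_card [([109.0, 111.0], 0.77)]
```

View pics/w1.png

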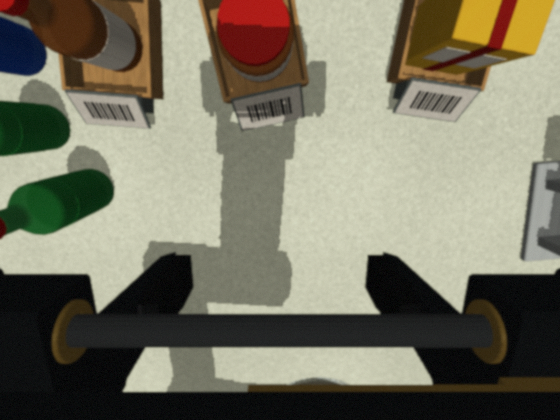

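The jar card is at (268,107), in front of the red-lidded wide jar at (255,30). Next I refine its pose.

Run:
```python
from h import *
d=pickle.load(open('w1.pkl','rb'));I=d['img']
c=I[70:145,215:325];b=cv2.resize(c,None,fx=7,fy=7,interpolation=cv2.INTER_CUBIC);cv2.imwrite('pics/w1c.png',b)
W=cloud(d)
# tilt-free plane fit on points in region z 15..70
m=np.zeros(W.shape[:2],bool);q=np.array([[243,125],[299,113],[295,92],[238,103]]);mm=np.zeros(W.shape[:2],np.uint8);cv2.fillPoly(mm,[q],1)
P=W[mm>0];P=P[np.isfinite(P).all(1)]
for _ in range(4):
    c0=P.mean(0);n=np.linalg.svd(P-c0)[2][2] if len(P)<3000 else None
    r=abs((P-c0)@n);P=P[r<max(2.5*np.median(r),1)]
n*=np.sign(n[2]);print(len(P),c0.round(1),n.round(3),'yaw deg of tray x',np.degrees(np.arctan2(-n[1],-n[0])),np.median(r))
print('counter z',[W[y,x].round(1).tolist() for x,y in[(330,180),(180,180)]])
```

```text
1169 [627.1  89.7  46.2] [-0.696 -0.143  0.704] yaw deg of tray x 11.604685390265892 0.3798496740931755
counter z [[517.3, -7.2, -1.2], [519.1, 237.3, -0.7]]
```

View pics/w1c.png

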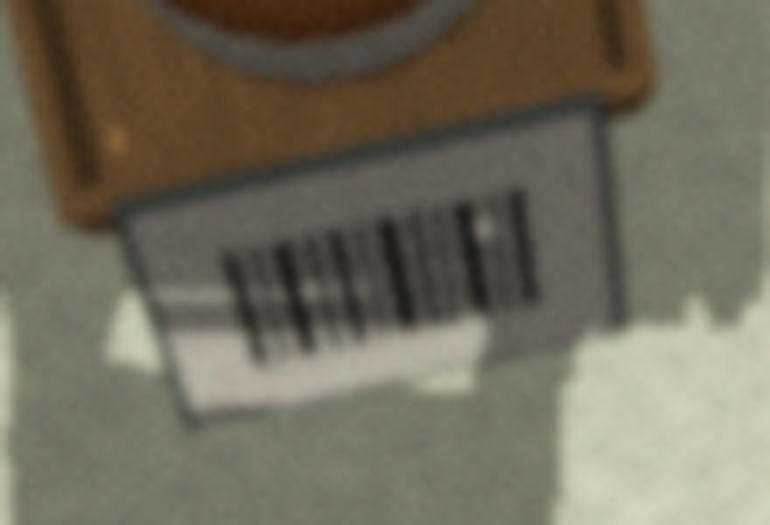

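Run:
```python
from h import *
d=pickle.load(open('w1.pkl','rb'))
K=d['intrinsics'];T=d['T']
n=np.array([-.696,-.143,.704]);c0=np.array([627.1,89.7,46.2])
def hit(u,v):
    r=T[:3,:3]@np.array([(u-K[0,2])/K[0,0],-(v-K[1,2])/K[1,1],-1]);o=T[:3,3]
    return o+r*((c0-o)@n)/(r@n)
print(hit(270,108.6).round(1))
C=[hit(215+x/7,70+y/7) for x,y in((120,208),(603,100),(622,325),(190,422))]
print(np.mean(C,0).round(1),[np.linalg.norm(C[i]-C[(i+1)%4]).round(1) for i in range(4)])
e=C[1]-C[0]+C[2]-C[3];print('yaw from edges',np.degrees(np.arctan2(e[0],-e[1])))
s=dict(scene=None)
for nm in('scene','side'):
    dd=pickle.load(open(nm+'.pkl','rb'));print(nm,np.round(proj(dd,hit(270,108.6)),1))
from station import robot
s=robot.sense();plan(s['ee_pos'],s['ee_rot'],[430,-397,300],-0.0);print(s['joints'].round(2))
```

```text
[626.9  87.9  45.6]
[626.9  88.2  45.6] [np.float64(92.8), np.float64(57.2), np.float64(93.1), np.float64(58.0)]
yaw from edges 11.604250235598103
scene [308.5 210. ]
side [283.7 192.5]
shift cm [-10.78  47.22   6.68] rows>=11.7 turn 0.002
[-0.08  0.31  1.04 -0.    1.79  1.49]
```

Request:
move_arm(delta_pos=[[-0.5,2.5,0],[-1,4,0.7],[-1,4,0.7],[-1,4,0.7],[-1,4,0.7],[-1,4,0.7],[-1,4,0.7],[-1,4,0.7],[-1,4,0.7],[-1,4,0.7]], turn=[0,0,0,0,0,0,0,0,0,0], fingers=[1,1,1,1,1,1,1,1,1,1])

```text
time_s: 5.13
ee_pos: [448.7, -308.9, 304.6]
ee_rot: [3.139, -0.007, 0.042]
contact_force: [0.6, 0.3, -0.1]
gripper_width: 88.4
```

Request:
move_arm(delta_pos=[[-1,4,0.5],[-1,4,0.5],[0,2,0],[0,0,0],[0,0,0]], turn=[0,0,0,0,0], fingers=[1,1,1,1,1])

```text
time_s: 5.55
ee_pos: [428.6, -417.8, 291.1]
ee_rot: [3.141, -0.004, 0.045]
contact_force: [-0.9, 0.1, 0.3]
gripper_width: 88.0
```

Run:
```python
from h import *
from station import robot
d=wrist(robot,'w2');W=cloud(d)
for t in["scanner","cradle","scan_window"]:
    print(t,[(np.round(o['centre']).tolist(),round(o['score'],2)) for o in robot.spot_point('wrist',t)])
s=robot.sense();print(s['ee_pos'],s['ee_rot'],s['time_s'])
```

```text
scanner [([258.0, 151.0], 0.95)]
cradle [([254.0, 144.0], 0.82)]
scan_window []
[ 429.43202503 -415.90587737  292.21689114] [ 3.14016683 -0.00459342  0.04673497] 5.75
```

View pics/w2.png

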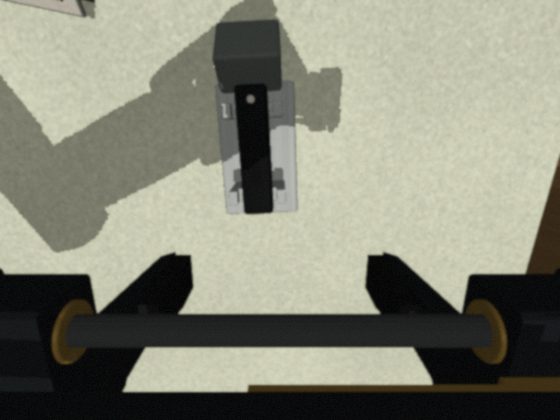

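Wrist view: the scanner's handle runs from (257,212) to (251,85), with the head at (248,52). Next I measure its pose.

Run:
```python
from h import *
d=pickle.load(open('w2.pkl','rb'));W=cloud(d);g=d['img'].max(2)
K=d['intrinsics'];T=d['T']
def hz(u,v,z):
    r=T[:3,:3]@np.array([(u-K[0,2])/K[0,0],-(v-K[1,2])/K[1,1],-1]);o=T[:3,3];return o+r*(z-o[2])/r[2]
ok=(W[...,2]>82)&(W[...,2]<95)&(g<45)
ok[:, :200]=0;ok[:,310:]=0;ok[230:]=0
v,u=np.nonzero(ok)
zt=np.median(W[ok][:,2]);print('top z',zt,ok.sum())
P=np.array([hz(a,b,zt)[:2] for a,b in zip(u,v)])
# per-row edges
rows=[]
for r in range(100,208,4):
    cc=np.nonzero(ok[r])[0]
    if len(cc)>10: rows.append([*hz(cc.min()-.5,r,zt)[:2],*hz(cc.max()+.5,r,zt)[:2]])
R=np.array(rows);mid=(R[:,:2]+R[:,2:])/2
k,b=np.polyfit(mid[:,0],mid[:,1],1);yaw=np.arctan(k)
print('yaw',yaw,'w',np.median(np.hypot(*(R[:,:2]-R[:,2:]).T)),'resid',np.std(mid[:,1]-k*mid[:,0]-b).round(2))
rear=P[:,0].min();print('P x range',P[:,0].min(),P[:,0].max())
ex=np.array([np.cos(yaw),np.sin(yaw)])
t=P@ex;print(np.percentile(t,[.5,99.5]))
cx=rear+70*ex[0];print('centre from rear',cx,k*cx+b)
# head top: 66 wide
# cradle base outline
base=(W[...,2]>5)&(W[...,2]<20);base[:, :190]=0;base[:,320:]=0;base[230:]=0
Q=W[base][:,:2].astype(np.float32);print(len(Q));rect=cv2.minAreaRect(Q);print('base rect',rect)
print('spot scanner@75',hz(258,151,75),'cradle@0',hz(254,144,0))
cv2.imwrite('pics/w2c.png',cv2.resize(d['img'][5:225,190:320],None,fx=3.6,fy=2.7,interpolation=cv2.INTER_CUBIC)) if 0 else None
cv2.imwrite('pics/w2c.png',cv2.resize(cv2.convertScaleAbs(d['img'][10:220,170:340],alpha=1.5),None,fx=2.8,fy=2.8))
```

```text
top z 88.12762098331456 4003
yaw 0.09277423195622213 w 32.19712102918471 resid 0.29
P x range 401.6827163096882 554.0008845237647
[365.0697498  510.53438058]
centre from rear 471.38168528457334 -388.32601772678623
4458
base rect ((463.00244140625, -386.9406433105469), (170.42152404785156, 100.12232208251953), 4.88427734375)
spot scanner@75 [ 469.57329143 -391.52288711   75.        ] cradle@0 [ 471.89724794 -381.26104295    0.        ]
```

View pics/w2c.png

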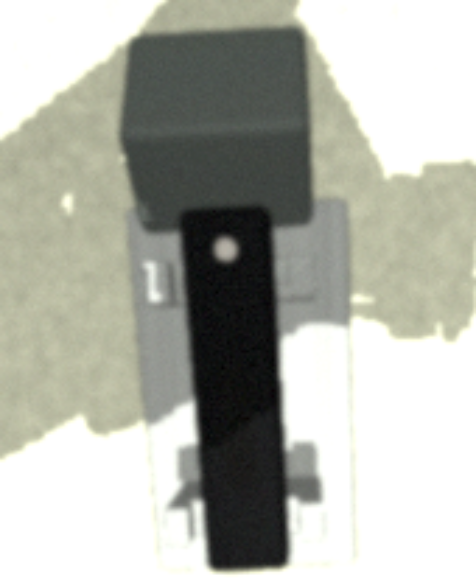

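Request:
move_arm(delta_pos=[[0,0,0],[0,0,0]], turn=[-0.043,0], fingers=[1,1])

```text
time_s: 5.92
ee_pos: [430.4, -413.5, 293.3]
ee_rot: [3.139, -0.005, 0.095]
contact_force: [-0.0, 0.3, -0.2]
gripper_width: 88.4
```

Run:
```python
from h import *
from station import robot
s=robot.sense();print(s['ee_pos'],s['ee_rot']);plan(s['ee_pos'],s['ee_rot'],[471,-388.3,150],0.09)
```

```text
[ 430.35548991 -413.50481627  293.30569794] [ 3.1389876  -0.00531917  0.09488114]
shift cm [ 4.21 -2.16 14.35] rows>=3.6 turn 0.005
```

Request:
move_arm(delta_pos=[[0.8,-0.4,2.4],[1.1,-0.6,3.6],[1.1,-0.6,3.6],[0.8,-0.4,3],[0.4,-0.2,1.7],[0,0,0],[0,0,0]], turn=[0,0,0,0,0,0,0], fingers=[1,1,1,1,1,1,1])

```text
time_s: 6.5
ee_pos: [475.9, -381.9, 151.1]
ee_rot: [3.129, -0.011, 0.097]
contact_force: [0.2, -0.2, 0.9]
gripper_width: 88.4
```

Run:
```python
from h import *
from station import robot
d=wrist(robot,'w3')
s=robot.sense();print(s['ee_pos'],s['ee_rot']);plan(s['ee_pos'],s['ee_rot'],[471,-388.3,56],0.09)
```

```text
[ 475.84562137 -381.9773451   151.41590423] [ 3.12906711 -0.01147655  0.09684723]
shift cm [-0.65  0.46  9.54] rows>=2.3 turn 0.007
```

View pics/w3.png

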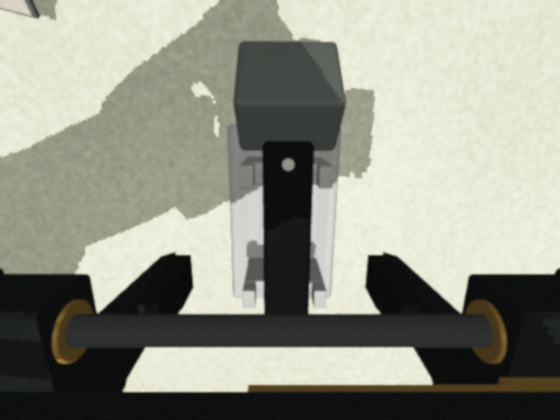

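Request:
move_arm(delta_pos=[[-0.6,0.4,0.5],[0,0,2],[0,0,2.5],[0,0,2],[0,0,1.2],[0,0,0],[0,0,0]], turn=[0,0,0,0,0,0,0], fingers=[1,1,1,1,1,1,1])

```text
time_s: 7.13
ee_pos: [471.3, -395.1, 77.4]
ee_rot: [3.11, -0.023, 0.094]
contact_force: [-0.6, -0.4, 0.8]
gripper_width: 88.2
```

Run:
```python
from h import *
from station import robot
s=robot.sense();print(s['ee_pos'],s['ee_rot'],s['contact_force']);plan(s['ee_pos'],s['ee_rot'],[471,-388.3,56],0.09)
```

```text
[ 471.2535828  -395.1288613    77.43160827] [ 3.11043992 -0.02276852  0.0937465 ] [-0.63190699 -0.35471243  0.83716755]
shift cm [-0.01 -0.75  2.12] rows>=0.5 turn 0.004
```

Request:
move_arm(delta_pos=[[0,-0.4,0.3],[0,-0.2,0.5],[0,0,0.5],[0,0,0.4],[0,0,0]], turn=[0,0,0,0,0], fingers=[1,1,1,1,1])

```text
time_s: 7.55
ee_pos: [471.7, -391.3, 63.7]
ee_rot: [3.103, -0.027, 0.093]
contact_force: [0.2, 0.4, 0.4]
gripper_width: 87.8
```

Run:
```python
from h import *
from station import robot
s=robot.sense();print(s['ee_pos'],s['ee_rot'],s['contact_force'],s['joints'],s['dq']);plan(s['ee_pos'],s['ee_rot'],[471,-388.3,56],0.09)
```

```text
[ 471.70222416 -391.30130609   63.73489811] [ 3.10334304 -0.02738835  0.09300628] [0.15466452 0.37442146 0.39945873] [-0.88598806  0.6396145   1.38919778  0.00157516  1.0657608   0.59159618] [ 0.00233217 -0.01022869 -0.00744484  0.00078536  0.0052245   0.00096251]
shift cm [-0.06 -0.33  0.76] rows>=0.2 turn 0.003
```

Request:
move_arm(delta_pos=[[0,-0.3,0.3],[0,-0.1,0.4],[0,0,0.2],[0,0,0]], turn=[0,0,0,0], fingers=[1,1,1,1])

```text
time_s: 7.88
ee_pos: [471.8, -387.2, 53.8]
ee_rot: [3.103, -0.028, 0.093]
contact_force: [-0.7, -0.3, 0.3]
gripper_width: 88.3
```

Run:
```python
from h import *
from station import robot
s=robot.sense();print(s['ee_pos'],s['ee_rot'],s['contact_force']);plan(s['ee_pos'],s['ee_rot'],[471,-388.3,56],0.09)
R=Ro.from_euler('xyz',s['ee_rot']).as_matrix();print('grasp pt',s['ee_pos']-19*R[:,2])
wrist(robot,'w4')
```

```text
[ 471.829978   -387.19333305   53.82424428] [ 3.10305598 -0.02762037  0.09334132] [-0.65406581 -0.30634602  0.29725081]
shift cm [-0.09  0.11 -0.22] rows>=0.1 turn 0.003
grasp pt [ 471.23970158 -386.51337481   72.80289625]
```

View pics/w4.png

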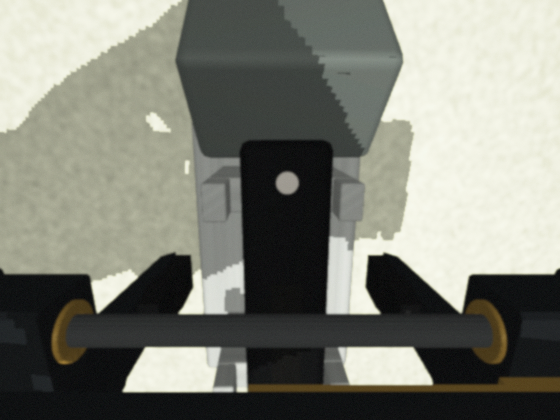

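Request:
move_arm(delta_pos=[[0,0.2,0],[0,0,0],[0,0,0],[0,0,0],[0,0,0],[0,0,0],[0,0,0],[0,0,0],[0,0,0]], turn=[0,0,0,0,0,0,0,0,0], fingers=[1,0.8,0.65,0.55,0.48,0.42,0.38,0.3,0.2])

```text
time_s: 8.68
ee_pos: [472.3, -390.0, 54.6]
ee_rot: [3.102, -0.028, 0.093]
contact_force: [0.2, 0.5, -1.4]
gripper_width: 36.7
```

Run:
```python
from h import *
from station import robot
s=robot.sense();print(s['ee_pos'],s['ee_rot'],s['contact_force'],s['moment'],s['gripper_width'])
```

```text
[ 472.26249161 -389.96517283   54.63575668] [ 3.10190161 -0.02835628  0.09315619] [ 0.16703811  0.5443807  -1.44452064] [0.01165022 0.15753499 0.01576247] 36.67610895567102
```

Request:
move_arm(delta_pos=[[0,0,0],[0,0,0],[0,0,0]], turn=[0,0,0], fingers=[0,0,0])

```text
time_s: 8.93
ee_pos: [472.3, -389.9, 54.6]
ee_rot: [3.102, -0.028, 0.093]
contact_force: [-0.7, 0.2, -0.1]
gripper_width: 33.9
```

Run:
```python
from h import *
from station import robot
s=robot.sense();print(s['ee_pos'],s['ee_rot'],s['contact_force'],s['moment'],s['gripper_width'])
```

```text
[ 472.27979401 -389.91398415   54.61462168] [ 3.10195605 -0.02835151  0.09324952] [-0.71084665  0.20717089 -0.06385311] [ 0.01526646  0.18718747 -0.03367608] 33.91121867726651
```

Request:
move_arm(delta_pos=[[0,0,-0.5],[0,0,-1],[0,0,-1.5],[0,0,-1.5],[0,0,-1.5],[0,0,-1.2],[0,0,-0.6],[0,0,0],[0,0,0]], turn=[0,0,0,0,0,0,0,0,0], fingers=[0,0,0,0,0,0,0,0,0])

```text
time_s: 9.68
ee_pos: [468.7, -385.7, 138.9]
ee_rot: [3.105, -0.026, 0.093]
contact_force: [0.7, -0.8, -2.6]
gripper_width: 33.7
```

```bash
cat >> h.py <<'E'
def pose(p,r):
    T=np.eye(4);T[:3,:3]=Ro.from_euler('xyz',r).as_matrix();T[:3,3]=p;return T
GP=[472.3,-389.9,54.6];GR=[3.102,-0.0284,0.0932]
TS=np.linalg.inv(pose(GP,GR))@pose([471,-388.9,75],[0,0,0.0925])
E
python3 - <<'E'
from h import *
from station import robot
s=robot.sense();print(s['ee_pos'],s['ee_rot'],s['contact_force'],s['moment'],s['gripper_width'])
d=wrist(robot,'w5')
S=pose(s['ee_pos'],s['ee_rot'])@TS;print('scanner',S[:3,3].round(1),Ro.from_matrix(S[:3,:3]).as_euler('xyz').round(3))
for n in['side']:
    d=robot.get_image(n);cv2.imwrite('pics/side5.png',cv2.resize(d['img'][220:400,160:380],None,fx=3.5,fy=3.3))
E
```

```text
[ 468.7032951  -385.71012306  138.87733797] [ 3.10459673 -0.02628247  0.0933491 ] [ 0.68033538 -0.82051286 -2.63342073] [ 0.03694103  0.17740094 -0.00920499] 33.70838351327877
scanner [ 467.5 -384.8  159.3] [0.003 0.002 0.093]
```

View pics/w5.png

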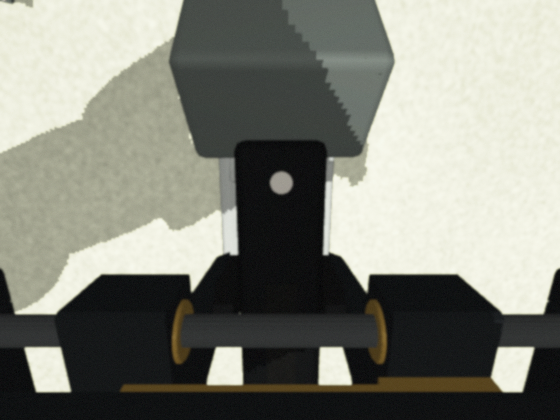

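View pics/side5.png

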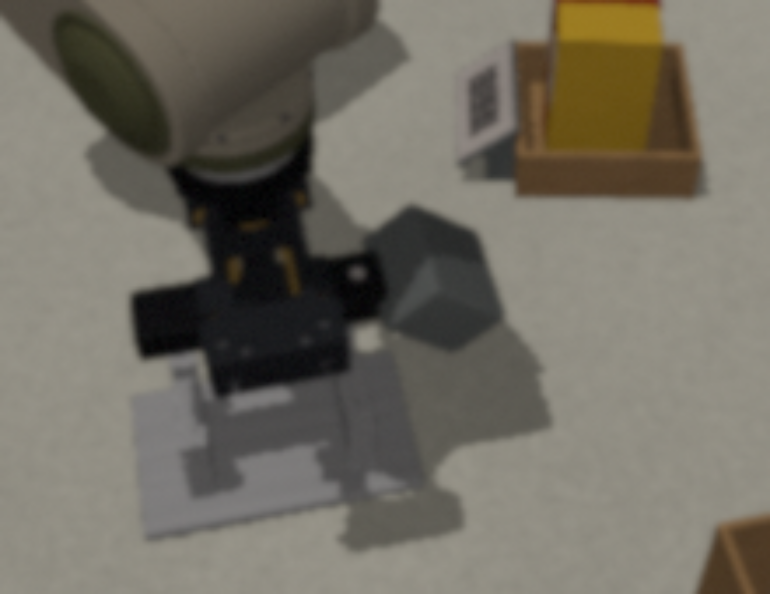

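Request:
move_arm(delta_pos=[[-0.8,-1,0],[-0.8,-2,0],[-0.5,-3,0],[0,-3.5,0],[0.2,-3.5,0],[0.2,-3.5,0],[0.2,-3.5,0],[0.2,-3.5,0],[0.3,-3.5,0],[0.3,-3.5,0]], turn=[0,0,0,0,0,0,0,0,0,0], fingers=[0,0,0,0,0,0,0,0,0,0])

```text
time_s: 10.62
ee_pos: [429.0, -75.5, 119.8]
ee_rot: [3.112, -0.018, 0.082]
contact_force: [2.0, -0.4, -2.1]
gripper_width: 33.5
```

```bash
cat > g.py <<'E'
from h import *
def go(robot,tgt,yaw):
    s=robot.sense();T=pose(s['ee_pos'],s['ee_rot']);S=T@TS
    print('tcp',s['ee_pos'].round(1),s['ee_rot'].round(3),'t',s['time_s'],'w',s['gripper_width'].round(1) if hasattr(s['gripper_width'],'round') else s['gripper_width'])
    print('scanner',S[:3,3].round(1),Ro.from_matrix(S[:3,:3]).as_euler('xyz').round(3))
    # keep tool tilt, rotate about tool z then shift: TCP target so that scanner hits tgt
    y=Ro.from_matrix(S[:3,:3]).as_euler('xyz')[2]; a=-(yaw-y)
    R2=T[:3,:3]@Ro.from_euler('z',a).as_matrix()
    p2=np.array(tgt)-R2@TS[:3,3]
    print('turn',round(a,3),'shift before turn',(T[:3,:3].T@(p2-T[:3,3])/10).round(2),'after',(R2.T@(p2-T[:3,3])/10).round(2))
    return S
def aim(S,c=np.array([626.9,88,45.5]),yaw=.2025):
    Wn=S@np.block([[Ro.from_euler('y',135,degrees=True).as_matrix(),np.array([[119],[0],[-25]])],[np.zeros((1,3)),1]])
    n=np.array([-np.cos(yaw),-np.sin(yaw),1])/2**.5
    print('card in window',(np.linalg.inv(Wn)@np.append(c,1))[:3].round(1),'angle',np.degrees(np.arccos(-n@Wn[:3,2])).round(1))
E
python3 - <<'E'
from g import *
from station import robot
aim(go(robot,[435,48.6,150],.2025))
E
```

```text
tcp [429.  -75.5 119.8] [ 3.112 -0.018  0.082] t 10.6167 w 33.48700670429178
scanner [427.9 -74.7 140.3] [0.01  0.01  0.082]
turn -0.121 shift before turn [  1.74 -12.2   -1.31] after [  3.2  -11.91  -1.31]
card in window [-17.4 145.  115. ] angle 4.5
```

Request:
move_arm(delta_pos=[[0.1,-3,-0.3],[0.2,-2.6,-0.3],[0.2,-2,-0.3],[0.2,-1.5,-0.3],[0,-0.5,0],[0,0,0],[0,0,0],[0,0,0],[0,0,0]], turn=[0,0,0,-0.03,-0.04,-0.04,-0.01,0,0], fingers=[0,0,0,0,0,0,0,0,0])

```text
time_s: 11.37
ee_pos: [422.6, 33.4, 125.4]
ee_rot: [3.116, -0.004, 0.214]
contact_force: [0.3, 0.3, -1.6]
gripper_width: 33.9
```

Run:
```python
from g import *
from station import robot
aim(go(robot,[441.1,49.9,141.2],.2025))
d=wrist(robot,'w6')
```

```text
tcp [422.6  33.4 125.4] [ 3.116 -0.004  0.214] t 11.3667 w 33.86276039674103
scanner [421.7  34.1 145.8] [0.014 0.024 0.214]
turn 0.012 shift before turn [ 2.23 -1.14  0.44] after [ 2.21 -1.17  0.44]
card in window [-17.6   7.7 117.1] angle 1.7
```

View pics/w6.png

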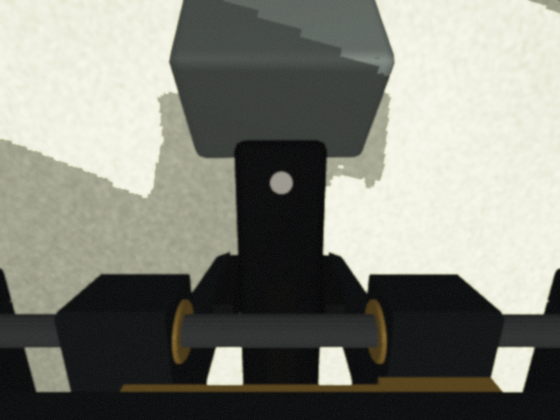

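```bash
cat >> g.py <<'E'
def aimshift(robot,c=np.array([626.9,88,45.5]),dist=100):
    s=robot.sense();T=pose(s['ee_pos'],s['ee_rot']);S=T@TS;aim(S)
    Rw=S[:3,:3]@Ro.from_euler('y',135,degrees=True).as_matrix()
    o=S[:3,3]+S[:3,:3]@[119,0,-25]
    d=c-Rw[:,2]*dist-o
    print('tcp',s['ee_pos'].round(1),s['ee_rot'].round(3),s['time_s'],'shift cm',(T[:3,:3].T@d/10).round(2))
E
python3 - <<'E'
from g import *
from station import robot
aimshift(robot)
E
```

```text
card in window [-17.7   7.9 117.1] angle 1.7
tcp [422.6  33.3 125.4] [ 3.116 -0.004  0.214] 11.4167 shift cm [ 2.46 -0.79 -0.  ]
```

Request:
move_arm(delta_pos=[[0.4,-0.2,0],[0.7,-0.2,0],[0.7,-0.2,0],[0.4,-0.1,0],[0,0,0],[0,0,0]], turn=[0.0,0.01,0,0,0,0], fingers=[0,0,0,0,0,0])

```text
time_s: 11.92
ee_pos: [445.6, 45.1, 125.0]
ee_rot: [3.116, -0.005, 0.199]
contact_force: [0.9, 0.7, -1.5]
gripper_width: 33.9
```

Run:
```python
from g import *
from station import robot
aimshift(robot)
for n in['side','scene']:
    d=robot.get_image(n);pickle.dump(d,open(n+'7.pkl','wb'))
    x,y={'side':(170,100),'scene':(190,130)}[n]
    cv2.imwrite(f'pics/{n}7.png',cv2.resize(d['img'][y:y+150,x:x+200],None,fx=4,fy=4,interpolation=cv2.INTER_CUBIC))
```

```text
card in window [ 0.2  4.2 99.5] angle 1.4
tcp [445.6  45.1 125. ] [ 3.116 -0.005  0.199] 11.9167 shift cm [-0.05 -0.41 -0.04]
```

View pics/side7.png

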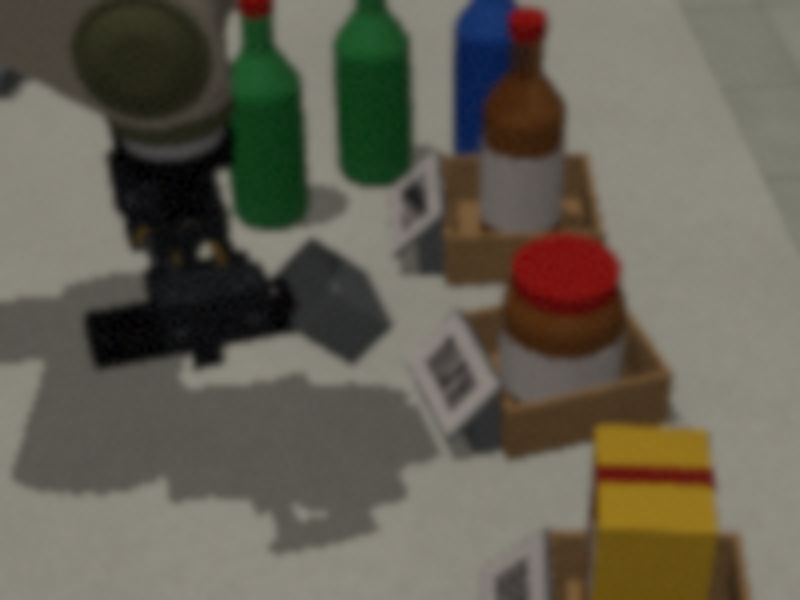

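View pics/scene7.png

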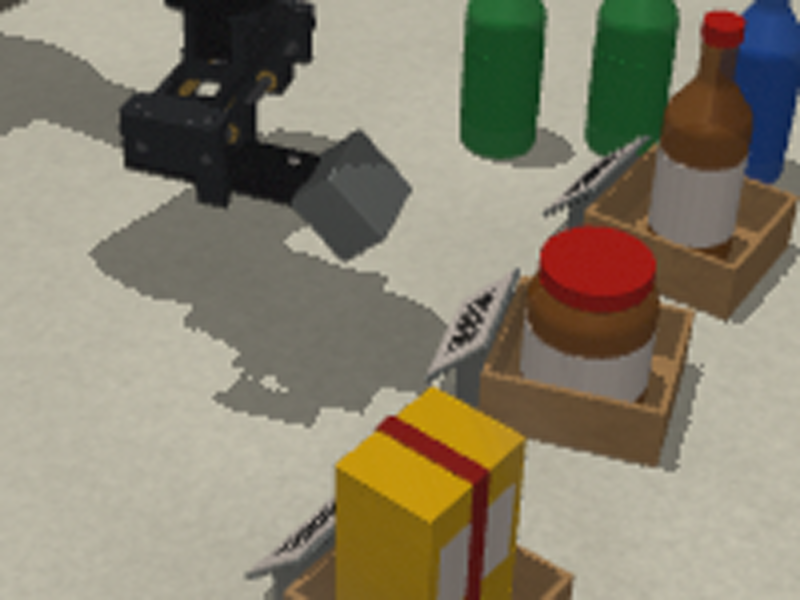

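Request:
move_arm(delta_pos=[[0,-0.2,0],[0,-0.2,0],[0,0,0],[0,0,0],[0,0,0]], turn=[0,0,0,0,0], fingers=[0,0,0,0,0])

```text
time_s: 12.43
ee_pos: [443.7, 49.2, 124.9]
ee_rot: [3.117, -0.004, 0.198]
contact_force: [0.0, -0.3, -3.2]
gripper_width: 33.7
```

Run:
```python
from g import *
from station import robot
S=pose([445.6,45.1,125],[3.116,-.005,.199])@TS
for n,(x,y) in dict(side=(170,100),scene=(190,130)).items():
    d=pickle.load(open(n+'7.pkl','rb'))
    for q in([-70,17,14],[-70,-17,14],[-70,-17,-14],[61,0,33],[135,0,-10],[98,33,33]):
        a=proj(d,(S@np.append(q,1))[:3]);print(n,q,[round((a[0]-x)*4),round((a[1]-y)*4)])
    W=cloud(d);L=np.linalg.inv(S)
    Q=(W.reshape(-1,3)@L[:3,:3].T)+L[:3,3]
    m=(Q[:,0]>75)&(Q[:,0]<145)&(abs(Q[:,1])<50)&(Q[:,2]>-60)&(Q[:,2]<60)
    print(n,m.sum(),np.percentile(Q[m],[1,99],axis=0).round().tolist())
aimshift(robot)
```

```text
side [-70, 17, 14] [87, 307]
side [-70, -17, 14] [96, 338]
side [-70, -17, -14] [101, 371]
side [61, 0, 33] [283, 265]
side [135, 0, -10] [388, 296]
side [98, 33, 33] [323, 227]
side 437 [[76.0, -37.0, -30.0], [126.0, 29.0, 32.0]]
scene [-70, 17, 14] [144, 112]
scene [-70, -17, 14] [124, 137]
scene [-70, -17, -14] [126, 169]
scene [61, 0, 33] [307, 139]
scene [135, 0, -10] [406, 212]
scene [98, 33, 33] [373, 125]
scene 531 [[76.0, -37.0, -31.0], [128.0, 28.0, 31.0]]
card in window [ -0.7  -0.2 100.1] angle 1.4
tcp [443.7  49.2 124.9] [ 3.117 -0.004  0.198] 12.4333 shift cm [ 0.06  0.03 -0.04]
```

Predicted and observed head and handle pixels agree within a few mm, and the aim is central. Now I hold.

Request:
move_arm(delta_pos=[[0,0,0],[0,0,0],[0,0,0],[0,0,0],[0,0,0],[0,0,0],[0,0,0],[0,0,0],[0,0,0],[0,0,0]], turn=[0,0,0,0,0,0,0,0,0,0], fingers=[0,0,0,0,0,0,0,0,0,0])

```text
time_s: 13.27
ee_pos: [443.7, 49.0, 125.0]
ee_rot: [3.116, -0.004, 0.198]
contact_force: [-0.4, 0.4, -1.8]
gripper_width: 33.8
```

Request:
move_arm(delta_pos=[[0,0,0],[0,0,0],[0,0,0],[0,0,0],[0,0,0],[0,0,0],[0,0,0],[0,0,0],[0,0,0],[0,0,0]], turn=[0,0,0,0,0,0,0,0,0,0], fingers=[0,0,0,0,0,0,0,0,0,0])

```text
time_s: 14.1
ee_pos: [443.7, 49.0, 125.0]
ee_rot: [3.117, -0.004, 0.198]
contact_force: [-0.1, -0.5, -1.4]
gripper_width: 33.5
```

Request:
move_arm(delta_pos=[[0,0,0],[0,0,0],[0,0,0],[0,0,0],[0,0,0],[0,0,0]], turn=[0,0,0,0,0,0], fingers=[0,0,0,0,0,0])

```text
time_s: 14.6
ee_pos: [443.7, 49.1, 125.0]
ee_rot: [3.117, -0.004, 0.198]
contact_force: [-0.4, -0.2, -2.1]
gripper_width: 33.7
```

Run:
```python
from g import *
from station import robot
aimshift(robot)
go(robot,[450,-388.9,160],.0925)
```

```text
card in window [ -0.7  -0.  100.2] angle 1.4
tcp [443.7  49.1 125. ] [ 3.117 -0.004  0.198] 14.6 shift cm [ 0.06  0.   -0.03]
tcp [443.7  49.1 125. ] [ 3.117 -0.004  0.198] t 14.6 w 33.7042965070015
scanner [442.9  49.7 145.4] [0.014 0.024 0.198]
turn 0.105 shift before turn [-7.93 43.17 -0.41] after [-3.35 43.77 -0.41]
```

Held 2.1 s. Going back now.

Request:
move_arm(delta_pos=[[-0.7,0,-0.6],[-1.2,0,-1],[-1.2,0.5,-1],[-0.7,1,-1],[0,2,-0.3],[0,3,-0.2],[0,3.5,-0.2],[0,3.5,-0.2],[0,3.5,-0.2],[0,3.5,-0.2]], turn=[0,0.025,0.03,0.03,0.02,0,0,0,0,0], fingers=[0,0,0,0,0,0,0,0,0,0])

```text
time_s: 15.43
ee_pos: [418.5, -162.8, 184.4]
ee_rot: [3.118, -0.006, 0.099]
contact_force: [0.4, 0.6, -1.4]
gripper_width: 33.5
```

Run:
```python
from g import *
from station import robot
go(robot,[465,-388.9,130],.0925)
```

```text
tcp [ 418.5 -162.8  184.4] [ 3.118 -0.006  0.099] t 15.4333 w 33.52685760693223
scanner [ 417.6 -162.   204.8] [0.016 0.022 0.098]
turn 0.006 shift before turn [ 2.44 22.86  8.05] after [ 2.57 22.84  8.05]
```

Request:
move_arm(delta_pos=[[0.2,3.3,0.2],[0.3,3.3,0.5],[0.3,3.3,0.8],[0.3,3,1],[0.3,2.2,1],[0.3,1.3,1],[0.1,0.5,0.5],[0,0,0],[0,0,0],[0,0,0]], turn=[0,0,0,0,0,0,0,0,0,0], fingers=[0,0,0,0,0,0,0,0,0,0])

```text
time_s: 16.27
ee_pos: [449.1, -343.7, 141.6]
ee_rot: [3.114, -0.008, 0.091]
contact_force: [0.2, -0.4, -2.3]
gripper_width: 33.5
```

Run:
```python
from g import *
from station import robot
go(robot,[471,-388.9,105],.0925)
```

```text
tcp [ 449.1 -343.7  141.6] [ 3.114 -0.008  0.091] t 16.2667 w 33.48341343766355
scanner [ 448.2 -342.9  162.1] [0.012 0.02  0.091]
turn -0.002 shift before turn [1.8  4.63 5.85] after [1.79 4.63 5.85]
```

Request:
move_arm(delta_pos=[[0.4,1,0.5],[0.6,1.3,0.8],[0.5,1.3,0.8],[0.3,0.7,0.5],[0,0,0],[0,0,0]], turn=[0,0,0,0,0,0], fingers=[0,0,0,0,0,0])

```text
time_s: 16.77
ee_pos: [473.9, -384.9, 119.1]
ee_rot: [3.111, -0.011, 0.096]
contact_force: [-0.7, 0.1, -2.2]
gripper_width: 33.9
```

Run:
```python
from g import *
from station import robot
go(robot,[471,-388.9,105],.0925)
```

```text
tcp [ 473.9 -384.9  119.1] [ 3.111 -0.011  0.096] t 16.7667 w 33.873445214087454
scanner [ 473.  -384.1  139.5] [0.009 0.018 0.096]
turn 0.003 shift before turn [-0.28  0.35  3.46] after [-0.28  0.35  3.46]
```

Request:
move_arm(delta_pos=[[-0.1,0.1,0.5],[-0.1,0,0.8],[0,0,0.8],[0,0,0.6],[0,0,0.3],[0,0,0],[0,0,0]], turn=[0,0,0.003,0,0,0,0], fingers=[0,0,0,0,0,0,0])

```text
time_s: 17.35
ee_pos: [471.7, -384.9, 86.7]
ee_rot: [3.112, -0.01, 0.094]
contact_force: [-0.5, -0.3, -2.2]
gripper_width: 33.7
```

Run:
```python
from g import *
from station import robot
go(robot,[471,-388.9,75],.0925)
wrist(robot,'w8')
```

```text
tcp [ 471.7 -384.9   86.7] [ 3.112 -0.01   0.094] t 17.35 w 33.71595287424565
scanner [ 470.7 -384.1  107.1] [0.01  0.018 0.094]
turn 0.001 shift before turn [-0.05  0.38  3.22] after [-0.05  0.38  3.22]
```

View pics/w8.png

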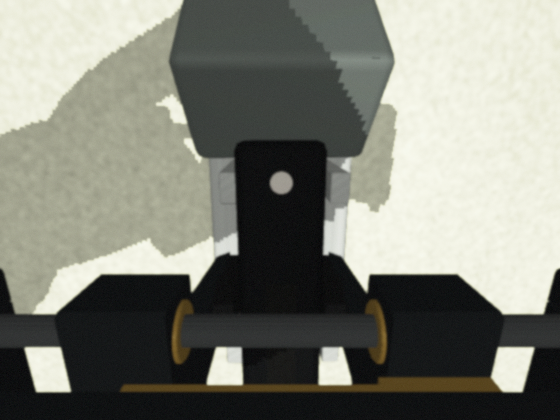

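Request:
move_arm(delta_pos=[[0,0.2,0],[0,0.2,0],[0,0,0.3],[0,0,0.4],[0,0,0.3],[0,0,0],[0,0,0]], turn=[0,0,0,0,0,0,0], fingers=[0,0,0,0,0,0,0])

```text
time_s: 17.98
ee_pos: [472.6, -390.2, 76.8]
ee_rot: [3.11, -0.012, 0.094]
contact_force: [0.5, -0.6, -1.3]
gripper_width: 33.7
```

Run:
```python
from g import *
from station import robot
go(robot,[471,-388.9,75],.0925)
```

```text
tcp [ 472.6 -390.2   76.8] [ 3.11  -0.012  0.094] t 17.9833 w 33.74369520625859
scanner [ 471.6 -389.4   97.2] [0.008 0.017 0.094]
turn 0.001 shift before turn [-0.08 -0.12  2.22] after [-0.08 -0.12  2.22]
```

Request:
move_arm(delta_pos=[[0,-0.1,0.3],[-0.1,0,0.4],[0,0,0.4],[0,0,0.3],[0,0,0],[0,0,0]], turn=[0,0,0,0,0,0], fingers=[0,0,0,0,0,0])

```text
time_s: 18.48
ee_pos: [471.5, -389.5, 60.9]
ee_rot: [3.11, -0.011, 0.094]
contact_force: [0.3, 0.1, -2.2]
gripper_width: 33.9
```

Run:
```python
from g import *
from station import robot
go(robot,[471,-388.9,75],.0925);s=robot.sense();print(s['contact_force'],s['moment'])
```

```text
tcp [ 471.5 -389.5   60.9] [ 3.11  -0.011  0.094] t 18.4833 w 33.930566628055416
scanner [ 470.6 -388.6   81.3] [0.008 0.017 0.094]
turn 0.001 shift before turn [0.03 0.02 0.64] after [0.03 0.02 0.64]
[ 0.29189173  0.07322169 -2.22277719] [-0.01259853  0.24618455  0.00689274]
```

Request:
move_arm(delta_pos=[[0,0,0.2],[0,0,0.2],[0,0,0.1],[0,0,0]], turn=[0,0,0,0], fingers=[0,0,0,0])

```text
time_s: 18.82
ee_pos: [471.7, -389.8, 55.6]
ee_rot: [3.11, -0.012, 0.094]
contact_force: [0.4, -0.4, -2.3]
gripper_width: 34.0
```

Request:
move_arm(delta_pos=[[0,0,0.1],[0,0,0]], turn=[0,0], fingers=[0,0])

```text
time_s: 18.98
ee_pos: [471.8, -390.0, 55.0]
ee_rot: [3.109, -0.012, 0.094]
contact_force: [-1.3, 0.9, 1.0]
gripper_width: 33.7
```

Contact felt (Fz −2.3 → +1.0 N). Releasing.

Request:
move_arm(delta_pos=[[0,0,0],[0,0,0],[0,0,0],[0,0,0],[0,0,0],[0,0,0],[0,0,0],[0,0,0]], turn=[0,0,0,0,0,0,0,0], fingers=[0.38,0.42,0.48,0.6,0.75,0.9,1,1])

```text
time_s: 19.65
ee_pos: [472.5, -390.7, 56.2]
ee_rot: [3.107, -0.014, 0.094]
contact_force: [-0.5, -0.4, -0.3]
gripper_width: 73.2
```

Run:
```python
from g import *
from station import robot
go(robot,[471,-388.9,75],.0925);wrist(robot,'w9')
```

```text
tcp [ 472.5 -390.7   56.2] [ 3.107 -0.014  0.094] t 19.65 w 73.15366081598954
scanner [ 471.5 -389.7   76.7] [0.005 0.014 0.094]
turn 0.001 shift before turn [-0.04 -0.09  0.16] after [-0.04 -0.09  0.16]
```

View pics/w9.png

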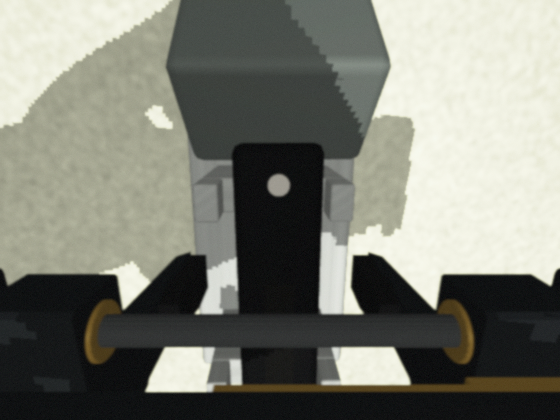

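The scanner is seated between the cheeks, with its dot at (278,185). I open fully, rise and check.

Request:
move_arm(delta_pos=[[0,0,0],[0,0,0],[0,0,-0.5],[0,0,-1],[0,0,-2],[0,0,-3],[0,0,-3],[0,0,-3],[0,0,-3],[-0.5,0,-3]], turn=[0,0,0,0,0,0,0,0,0,0], fingers=[1,1,1,1,1,1,1,1,1,1])

```text
time_s: 20.53
ee_pos: [462.8, -382.6, 247.6]
ee_rot: [3.116, -0.008, 0.095]
contact_force: [0.2, -0.2, 0.1]
gripper_width: 87.9
```

Request:
move_arm(delta_pos=[[-1.5,0,-2],[-2,0,-1],[-1,0,0],[0,0,0],[0,0,0],[0,0,0]], turn=[0,0,0,0,0,0], fingers=[1,1,1,1,1,1])

```text
time_s: 21.03
ee_pos: [416.5, -385.8, 289.5]
ee_rot: [3.103, -0.016, 0.095]
contact_force: [0.1, -0.4, 0.0]
gripper_width: 88.0
```

Run:
```python
from h import *
from station import robot
d=wrist(robot,'w10');W=cloud(d);g=d['img'].max(2);s=robot.sense();print(s['ee_pos'],s['time_s'])
K=d['intrinsics'];T=d['T']
ok=(W[...,2]>80)&(W[...,2]<97)&(g<45);ok[240:]=0;ok[:,:150]=0;ok[:,400:]=0
H=W[ok];m=H[:,0]<520;H=H[m];zt=np.median(H[:,2])
k,b=np.polyfit(H[:,0],H[:,1],1);print('yaw',np.arctan(k),'top',zt,'rear x',np.percentile(H[:,0],.5),'y@471',k*471+b)
a=np.c_[H[:,:2],np.ones(len(H))];print('plane',np.linalg.lstsq(a,H[:,2],rcond=None)[0])
base=(W[...,2]>4)&(W[...,2]<20);base[240:]=0;base[:,:150]=0;base[:,380:]=0
print('base',cv2.minAreaRect(W[base][:,:2].astype(np.float32)))
for n in('scene','side'):
    e=robot.get_image(n);cv2.imwrite(f'pics/{n}10.png',e['img']);V=cloud(e);hsv=cv2.cvtColor(e['img'],cv2.COLOR_BGR2HSV)
    red=((hsv[...,0]<8)|(hsv[...,0]>172))&(hsv[...,1]>150)
    L=V[red&(V[...,0]>640)&(V[...,0]<800)&(V[...,1]>30)&(V[...,1]<180)&(V[...,2]>112)&(V[...,2]<135)];print(n,'lid',L.mean(0).round(1))
```

```text
[ 416.68529784 -385.73935172  289.23620047] 21.0833
yaw 0.09445245149161491 top 88.11416410979274 rear x 402.30586118819986 y@471 -388.38030646106074
plane [-3.71590176e-04  7.22253901e-03  9.10626323e+01]
base ((462.9222412109375, -387.094482421875), (168.11387634277344, 100.21881866455078), 4.926053524017334)
scene lid [712.1  94.6 123.2]
side lid [705.3  94.1 124.7]
```

View pics/w10.png

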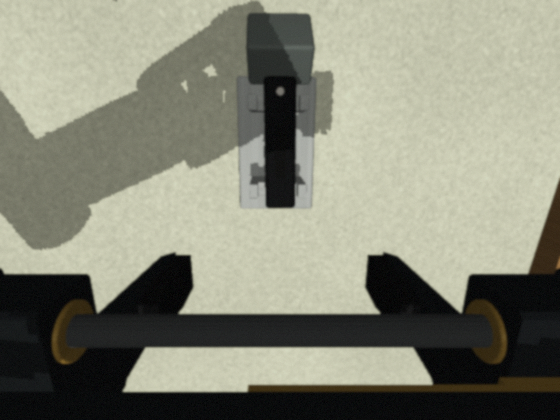

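View pics/scene10.png

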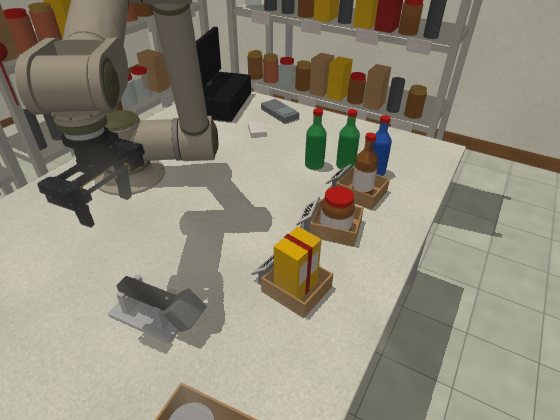

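The scanner lies back in its rest (scene view (159,304)) within 1 mm of its starting place, and the goods look unchanged. Handing in.

```bash
python3 -c "
from station import robot
print(robot.job_done())"
```

```text
the job is handed in; nothing more can be done
None
```

I took the scanner off its rest, aimed it at the card on the wide jar's tray, laid it back in its rest and let go, and handed the job in at about 21 s. No verdict was reported.

- **Aim:** by my measured poses, the line of sight was within 1 mm of the card's middle, 100 mm away and 1.4° off square. I held it there for about 2.1 s. A depth check put the head about 4 mm further to one side than calculated; I left it, since 20 mm is allowed in that direction.
- **Laying back:** the last look showed the handle within 1 mm of where it lay, level, with yaw 0.094 rad against 0.093 before. The gripper is open and clear of everything.
- **Goods:** the jar's lid is unmoved to within 0.3 mm in both cameras. I checked the bottle and carton only by eye, and they look unmoved.
- **Off from ideal:** the tool tilted by up to about 0.05 rad while descending. I could not correct that directly, but it stayed well within the limits.

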